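# Sweep board offcuts off the trimming bed into the scrap pan

### The job

Clear the white machine bed: with the fingertips, sweep the three wooden offcuts along the bed and off its end into the red scrap pan. Only push them, never pick them up or carry them, and leave the black knob, the grey roller, the steel collar and all other things where they are.

Things in the scene. Friction and masses are not known exactly. Their poses are not given: they have to be found in the camera images.
- bed: fixed white plate, 240 (own x, away from the robot) by 340 mm (own y), flat top 50 mm above the table; origin at its centre on the table. Far (+x) edge: guide rail 10 mm thick, 28 mm above the top; near edge: lip 6 x 6 mm. Both y ends are open, a pan lower down beyond each. Offcuts start at x -50 to +10 mm, 80 mm or more apart along y; no bystanders in that strip
- scrap_pan: red open scrap pan, fixed, 220 (own x) by 130 (own y) by 38 mm high, walls and floor 4 mm; origin under its centre on the table, axes parallel to the bed's. It stands at either end of the bed, centre 218 mm from the bed's centre along the bed's y; the bed plate overhangs its nearest wall by 17 mm, so things pushed off the end drop in
- keep_pan: a blue pan of the same make and size at the other end of the bed, for good parts; nothing is to go into it
- offcut1_center (a point): loose rectangular board offcut, light wood with orange bands on its two small ends, 40 x 26 x 18 mm high (own x, y, z), about 20 g, lying flat on the bed its long (x) axis across the bed within 0.5 rad; this point is its centre, 9 mm above its underside
- offcut2_center (a point): loose rectangular board offcut, light wood with orange bands on its two small ends, 40 x 26 x 18 mm high (own x, y, z), about 20 g, lying flat on the bed its long (x) axis across the bed within 0.5 rad; this point is its centre, 9 mm above its underside
- offcut3_center (a point): loose rectangular board offcut, light wood with orange bands on its two small ends, 40 x 26 x 18 mm high (own x, y, z), about 20 g, lying flat on the bed its long (x) axis across the bed within 0.5 rad; this point is its centre, 9 mm above its underside
- knob: black star knob standing on the bed near the far side, 46 mm across, 40 mm high; origin at the centre of its underside; a bystander
- roller: grey pressure roller standing on its flat side on the bed near the far side, 44 mm across, 32 mm high; origin at the centre of its underside; a bystander
- collar: small steel collar lying on the bed near the near lip, 24 mm across, 14 mm high; origin at the centre of its underside; a bystander
- spacer1: brass spacer, 22 mm across, 24 mm high, standing in the blue pan; origin under its centre; a bystander
- spacer2: second such brass spacer in the blue pan; a bystander
- oil: yellow bottle with a red cap, 52 mm across, 130 mm high, on the table to the right of the bed; origin under its centre; a bystander
- wrench: steel wrench 160 mm long lying on the table to the left of the bed; a bystander

How it is judged:
At the end, for the whole second after the job is handed in: The centre of each of the three offcuts is within the red pan's walls and below the bed's top face (under 47 mm above the table), staying there; every bystander is within 15 mm of where it started (x of offcut1_center in the frame of scrap_pan between -0.106 and 0.106 m and y of offcut1_center in the frame of scrap_pan between -0.061 and 0.061 m and height (world z) of each of offcut1_center, offcut2_center, offcut3_center below 0.047 m and x of offcut2_center in the frame of scrap_pan between -0.106 and 0.106 m and y of offcut2_center in the frame of scrap_pan between -0.061 and 0.061 m and x of offcut3_center in the frame of scrap_pan between -0.106 and 0.106 m and y of offcut3_center in the frame of scrap_pan between -0.061 and 0.061 m and distance of each of knob, roller, collar, spacer1, spacer2, oil, wrench from where it was at the start of the episode below 0.015 m); the robot touches nothing.
It fails at once if an offcut was lifted: its centre rose more than 26 mm above where it lay on the bed (height (world z) of any of offcut1_center, offcut2_center, offcut3_center above 0.085 m).
It fails at once if an offcut was carried over the red pan: its centre was within 30 mm of the pan's middle line, at least 18 mm past the end of the bed, while still above its height on the bed ((y of offcut1_center in the frame of scrap_pan between -0.03 and 0.03 m and height (world z) of offcut1_center above 0.064 m) or (y of offcut2_center in the frame of scrap_pan between -0.03 and 0.03 m and height (world z) of offcut2_center above 0.064 m) or (y of offcut3_center in the frame of scrap_pan between -0.03 and 0.03 m and height (world z) of offcut3_center above 0.064 m)).
It fails at once if a bystander was moved by more than 15 mm (distance of any of knob, roller, collar, spacer1, spacer2, oil, wrench from where it was at the start of the episode above 0.015 m).
It fails at once if a standing bystander was tipped (more than 0.5 rad) (angle between any of knob, roller, oil's own z axis and vertical above 0.5 rad).
It also fails if it takes over 67 s, if anything falls off the work surface, if the arm or the gripper's body presses on something with over 40 N, if the wrist force passes 120 N, or if a joint passes its speed limit or range.

### The arm

A 6-joint arm with a two-finger parallel gripper is mounted at the origin on the work surface. World frame = base frame: x ahead of the robot, y to its left, z up, the work surface at z = 0. Lengths are in m, angles in rad, forces in N, time in s.
With the tool pointing down it reaches from about 0.325 to 0.9 m from the base axis. Payload 6.1 kg.
Tool frame: the origin (TCP) lies midway between the tips of the shut fingers; the grasp point (between the pads) lies 19 mm behind it; x points along the fingers, y is the direction in which the jaws open and shut, and the axes are right-handed (so a half turn about x gives the same grasp; the last joint's range is limited). The gripper opens to 85 mm and grips with 20 to 120 N. Pads are 22 mm wide; open, the fingers measure 114 mm over their backs; the gripper's body (76 mm by 85 mm) begins 54 mm behind the grasp point. The pads swing forward as they close: fully open they stand 13 mm farther back than shut.
Start: joints at [1.076, 0.22, 1.526, -0, 1.395, -0.126], TCP at [0.225, 0.583, 0.202] pointing down, gripper open.
Joint ranges: [-2.98, 2.98], [-0.91, 2.08], [0.09, 2.57], [-1.24, 4.39], [0.2, 2.65], [-2.68, 2.68]. Speed limits (rad/s): [2.57, 2.57, 3.01, 3.14, 3.14, 3.14].

### API

Orientations are given as [roll, pitch, yaw] about the fixed x, y, z axes, in that order (R = Rz(yaw) Ry(pitch) Rx(roll)).
In Python, from plant import movep, move_l, set_joints, gripper_to, hold, inverse_kinematics, observe, get_image, get_calibration, Unreachable, job_done gives the robot as it stands. Calls block until the motion is done:
- movep(position, orientation): joint-space move of the TCP to a pose.
- move_l(position, feed=0.15, rotation=None, max_force=None): straight line of the TCP; rotation=None keeps the orientation; feed is the mean speed in m/s. With max_force (N) it stops when the force on the tool has changed by that much, and returns True; else False.
- set_joints(angles): joint-space move.
- gripper_to(opening, f_grip=None): finger opening in m; f_grip is the grip in N (None keeps the last); returns when the fingers have stopped.
- hold(seconds).
- inverse_kinematics(position, orientation): joint angles nearest the present ones, or None.
- observe(): the state.
- get_image(name): name is "scene" or "top" or "wrist"; returns (picture, depth): 420x560x3 uint8, red, green, blue; 420x560 float32, m along the optical axis (not along the pixel's ray), 0 where there is no reading.
- get_calibration(name): a dict with "intrinsics" (3x3 intrinsics, pixels), "world_from_camera" (4x4, takes a point from camera to world coordinates). Camera axes: x right, y down, z forward; pixel columns grow to the right and rows downward; lengths in m; the calibration is good to about 2 mm. A picture is of the moment at which its call begins: read the wrist's pose just before it. get_calibration takes no time and is no camera call; for the wrist camera it gives the pose at the moment of the call.
A pose or a line that the arm cannot do raises Unreachable and nothing moves.
- job_done(): hands the job in, once; it reports no verdict.
The state is a dict: "time_s": time; "q": joint angles; "joint_velocities": joint speeds; "joint_torque": joint torques, N m; "eef_pos": TCP position; "tcp_rot": TCP orientation; "ft_force": force on the tool from outside, world axes, zero at the start; "torque": the same for the moment, N m; "opening": finger opening in m.
Only numpy, scipy, OpenCV 4.12 (cv2) and the standard library are available. Lean on these libraries where they do the work, as an engineer would, in place of code of your own. Each camera call takes 0.05 s, during which the arm holds its last target.

## Working session

There is one attempt and no reset: what is moved stays moved. The work goes in short steps, each a Python script; the robot and the scene stay as the last script left them, time stands still between calls to the robot, and variables do not carry over. Pictures are saved under pics/ and viewed, and the job is handed in when it is done.

```bash
ls; mkdir -p pics; python3 - <<'E'
from plant import *
import cv2, numpy as np
s=observe(); print(s['time_s'],s['eef_pos'],s['tcp_rot'],s['opening'])
for n in ("scene","top"):
    im,d=get_image(n); c=get_calibration(n); np.savez(f'{n}0.npz',im=im,d=d,K=c['intrinsics'],T=c['world_from_camera'])
    cv2.imwrite(f'pics/{n}0.png',im[:,:,::-1]); print(n,c)
E
```

```text
pics
0.0 [0.22498194 0.58238853 0.20098583] [-1.69118446  1.56883715 -2.05991064] 0.08565196778321459
scene {'intrinsics': array([[430.96354387,   0.        , 272.6535439 ],
       [  0.        , 430.96354387, 215.08819784],
       [  0.        ,   0.        ,   1.        ]]), 'world_from_camera': array([[ 0.35227061,  0.75847683, -0.54828671,  1.0994776 ],
       [ 0.93589047, -0.28786676,  0.20308069, -0.19742575],
       [-0.00380152, -0.58467566, -0.81125823,  0.90114254],
       [ 0.        ,  0.        ,  0.        ,  1.        ]])}
top {'intrinsics': array([[476.81788512,   0.        , 278.53934445],
       [  0.        , 476.81788512, 211.65584128],
       [  0.        ,   0.        ,   1.        ]]), 'world_from_camera': array([[-0.01321142, -0.99358719,  0.11229408,  0.39741137],
       [-0.99988234,  0.0140029 ,  0.00626243, -0.00583603],
       [-0.00779471, -0.11219813, -0.99365528,  1.28458304],
       [ 0.        ,  0.        ,  0.        ,  1.        ]])}
```

View pics/scene0.png

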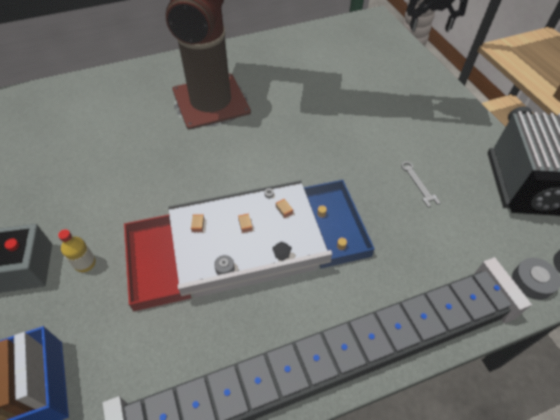

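View pics/top0.png

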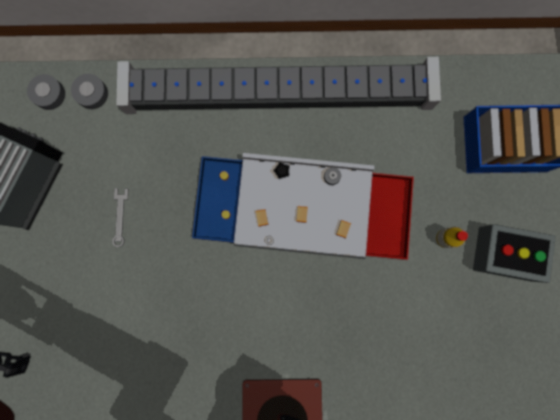

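The scene view shows the red pan at (155,260), the blue pan at (340,225), and offcuts at (197,222), (245,222) and (285,208). The top view has the red pan on the right at (390,215), the offcuts at (262,217), (302,214) and (343,229), the knob at (282,170), the roller at (332,175) and the collar at (268,240). Next I'll triangulate these.

```bash
cat > h.py <<'E'
import numpy as np, cv2
def load(n): z=np.load(n); return z['im'],z['d'],z['K'],z['T']
def ray(uv,K,T):
    uv=np.atleast_2d(uv).astype(float); d=np.c_[uv,np.ones(len(uv))]@np.linalg.inv(K).T@T[:3,:3].T
    return T[:3,3],d
def onplane(uv,K,T,z):
    o,d=ray(uv,K,T); return o+d*((z-o[2])/d[:,2])[:,None]
def tri(uv1,c1,uv2,c2):
    A=np.zeros((3,3));b=np.zeros(3);L=[]
    for uv,c in((uv1,c1),(uv2,c2)):
        o,d=ray(uv,*c); d=d[0]/np.linalg.norm(d[0]); P=np.eye(3)-np.outer(d,d); A+=P;b+=P@o; L.append((P,o))
    p=np.linalg.solve(A,b); return p,[np.linalg.norm(P@(p-o)) for P,o in L]
def blobs(m,amin,amax):
    cs,_=cv2.findContours(m.astype(np.uint8),cv2.RETR_EXTERNAL,cv2.CHAIN_APPROX_NONE)
    out=[]
    for c in cs:
        a=cv2.contourArea(c)
        if amin<a<amax:
            M=cv2.moments(c); out.append((M['m10']/M['m00'],M['m01']/M['m00'],a,c))
    return out
E
python3 - <<'E'
from h import *
R={}
for n in('top','scene'):
    im,d,K,T=load(n+'0.npz'); hsv=cv2.cvtColor(im,cv2.COLOR_RGB2HSV); h,s,v=cv2.split(hsv)
    x0,y0,x1,y1=(190,150,415,262) if n=='top' else (120,180,375,308)
    roi=np.zeros(h.shape,bool); roi[y0:y1,x0:x1]=1
    wood=roi&(h>5)&(h<28)&(s>70)&(v>110)
    red=roi&((h<5)|(h>174))&(s>130)
    blue=roi&(h>100)&(h<130)&(s>120)
    white=roi&(s<45)&(v>150)
    for nm,m,a in(('wood',wood,20),('red',red,500),('blue',blue,500),('white',white,2000)):
        for b in blobs(m,a,50000):
            r=cv2.minAreaRect(b[3]); print(n,nm,np.round(b[:3],1),np.round(cv2.boxPoints(r)).tolist() if nm!='wood' else np.round(r[1],1).tolist()+[round(r[2])])
            if nm=='wood': print('   depth pt', np.round(onplane(b[:2],K,T,.068),4)[0], d[int(b[1]),int(b[0])])
    cv2.imwrite(f'pics/{n}1.png',cv2.resize(im[y0:y1,x0:x1,::-1],None,fx=3,fy=3,interpolation=cv2.INTER_CUBIC))
E
```

```text
top wood [343.  228.6 138. ] [10.1, 15.8, 20]
   depth pt [ 0.489  -0.1622  0.068 ] 1.2143582
top wood [225.2 214.   31. ] [6.0, 6.0, 90]
   depth pt [0.5308 0.1389 0.068 ] 1.2667537
top wood [261.5 217.3 132. ] [16.0, 9.6, 80]
   depth pt [0.521  0.0458 0.068 ] 1.2216426
top wood [301.4 213.7 133.5] [9.8, 16.0, 6]
   depth pt [ 0.5287 -0.0567  0.068 ] 1.2229105
top wood [223.6 175.   33. ] [6.4, 6.4, 45]
   depth pt [0.6326 0.143  0.068 ] 1.2840092
top red [ 389.6  216.  3265.5] [[366.0, 256.0], [372.0, 173.0], [413.0, 176.0], [407.0, 259.0]]
top blue [ 216.8  199.  3198. ] [[192.0, 237.0], [201.0, 156.0], [242.0, 160.0], [232.0, 242.0]]
top white [ 303.4  209.6 9414.5] [[235.0, 242.0], [243.0, 160.0], [371.0, 173.0], [363.0, 255.0]]
scene wood [341.7 242.2  50. ] [8.0, 8.0, 90]
   depth pt [0.6634 0.1313 0.068 ] 1.0296503
scene wood [197.1 222.6 141.5] [15.0, 11.0, 90]
   depth pt [ 0.4938 -0.163   0.068 ] 1.0159075
scene wood [245.  222.4 140. ] [16.5, 10.2, 76]
   depth pt [ 0.5331 -0.0573  0.068 ] 1.0134842
scene wood [321.6 209.9  45. ] [8.0, 7.0, 90]
   depth pt [0.5638 0.1265 0.068 ] 1.0857882
scene wood [284.3 207.5 137. ] [17.1, 9.8, 54]
   depth pt [0.5253 0.0453 0.068 ] 1.0433446
scene red [ 152.2  264.3 2975. ] [[119.0, 232.0], [169.0, 225.0], [179.0, 298.0], [130.0, 305.0]]
scene blue [ 339.8  225.7 1951.5] [[309.0, 198.0], [348.0, 183.0], [373.0, 249.0], [334.0, 263.0]]
scene white [  244.1   234.8 10956.5] [[161.0, 211.0], [314.0, 177.0], [332.0, 254.0], [178.0, 288.0]]
```

View pics/top1.png

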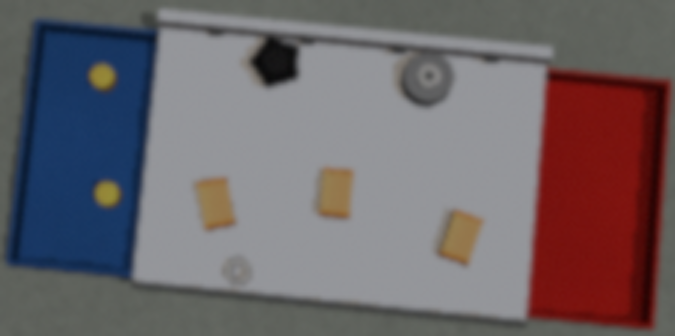

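View pics/scene1.png

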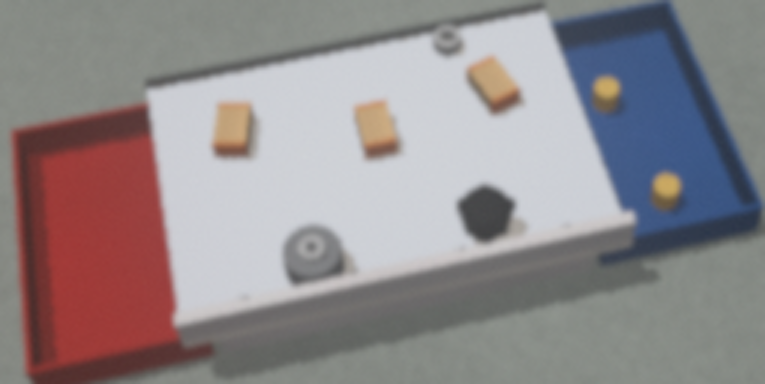

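The offcuts look clear of the bystanders. For a sharper measurement I'll take two wrist views above the bed, with the jaws set along the bed's x axis.

```bash
cat >> h.py <<'E'
from scipy.spatial.transform import Rotation as Rn
def rpy(yaw,flip=False):  # tool down, jaw axis along bed x (yaw)
    x=np.array([0,0,-1.]); y=np.array([np.cos(yaw),np.sin(yaw),0])*(-1 if flip else 1)
    return Rn.from_matrix(np.c_[x,y,np.cross(x,y)]).as_euler('xyz')
E
python3 - <<'E'
from plant import *
from h import *
s=observe()
for f in (0,1):
    for p in([.52,-.06,.3],[.52,.1,.06],[.52,-.2,.06]):
        q=inverse_kinematics(p,rpy(-.1,f)); print(f,p,None if q is None else np.round(q,2))
E
```

```text
0 [0.52, -0.06, 0.3] [-0.27 -0.07  1.65  0.    1.56 -0.17]
0 [0.52, 0.1, 0.06] [0.04 0.14 1.9  0.   1.1  0.14]
0 [0.52, -0.2, 0.06] [-0.51  0.21  1.83  0.    1.11 -0.41]
1 [0.52, -0.06, 0.3] None
1 [0.52, 0.1, 0.06] None
1 [0.52, -0.2, 0.06] None<sys>:0: UserWarning: Gimbal lock detected. Setting third angle to zero since it is not possible to uniquely determine all angles.
```

```bash
python3 -W ignore - <<'E'
from plant import *
from h import *
gripper_to(0.012)
for i,p in enumerate(([.50,-.12,.34],[.50,.02,.34])):
    movep(p,rpy(-.1)); hold(.2)
    c=get_calibration('wrist'); im,d=get_image('wrist')
    np.savez(f'w{i}.npz',im=im,d=d,K=c['intrinsics'],T=c['world_from_camera']); cv2.imwrite(f'pics/w{i}.png',im[:,:,::-1])
s=observe(); print(s['time_s'],s['eef_pos'],s['opening']); print(c)
E
```

```text
4.6083 [0.50008412 0.0188802  0.33987914] 0.012131174209997283
{'intrinsics': array([[320.56857564,   0.        , 279.05199895],
       [  0.        , 320.56857564, 210.21583381],
       [  0.        ,   0.        ,   1.        ]]), 'world_from_camera': array([[ 9.94814204e-01, -9.76890470e-02, -2.83116421e-02,
         5.07251656e-01],
       [-1.01708861e-01, -9.55718683e-01, -2.76146894e-01,
         8.77329942e-02],
       [-8.14383747e-05,  2.77594397e-01, -9.60698363e-01,
         5.10839732e-01],
       [ 0.00000000e+00,  0.00000000e+00,  0.00000000e+00,
         1.00000000e+00]])}
```

View pics/w0.png

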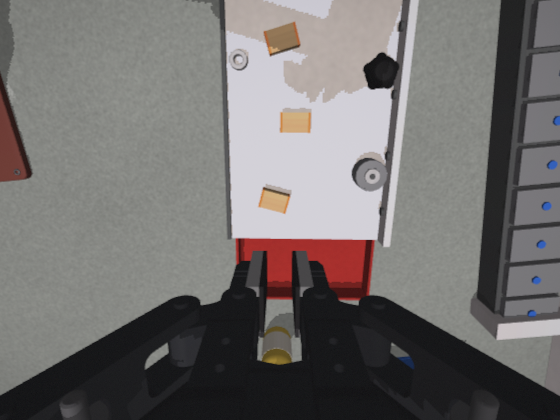

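View pics/w1.png

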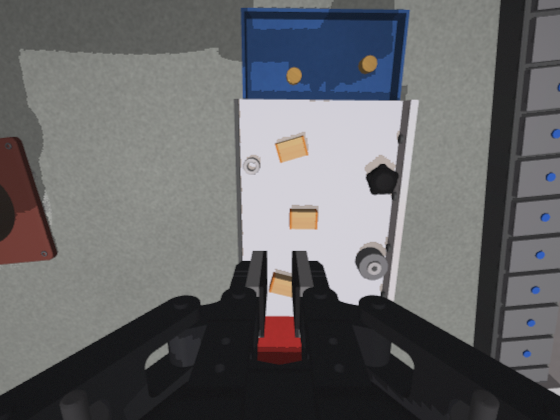

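The first wrist view shows the bed end at row ~239 (columns 231–383) with the red pan below it. It also shows offcuts at (282,39), (295,121) and (274,200), the collar at (238,60), the knob at (381,71) and the roller at (371,175). The second view shows offcuts at (291,148) and (303,219). Next I'll measure from these.

```bash
python3 -W ignore - <<'E'
from h import *
B={}
for n in('w0','w1','top0','scene0'):
    im,d,K,T=load(n+'.npz'); h,s,v=cv2.split(cv2.cvtColor(im,cv2.COLOR_RGB2HSV))
    roi=np.zeros(h.shape,bool)
    x0,y0,x1,y1={'w0':(228,15,395,238),'w1':(240,102,395,245),'top0':(238,190,372,250),'scene0':(175,190,305,240)}[n]
    roi[y0:y1,x0:x1]=1
    m=roi&(h>4)&(h<28)&(s>100)&(v>70)
    m=cv2.morphologyEx(m.astype(np.uint8),cv2.MORPH_CLOSE,np.ones((3,3)))
    B[n]=[]
    for b in blobs(m,60,2000):
        r=cv2.minAreaRect(b[3]); P=onplane(cv2.boxPoints(r),K,T,.068)
        c=onplane([r[0]],K,T,.068)[0]
        e=[P[1]-P[0],P[2]-P[1]]; L=max(e,key=np.linalg.norm); 
        if L[0]<0:L=-L
        B[n].append((c[1],r[0])); print(n,np.round(r[0],1),'z.068->',np.round(c,4),'sides',np.round([np.linalg.norm(k) for k in e],4),'ang',round(np.arctan2(L[1],L[0]),3),'deptht',round(float(d[int(r[0][1]),int(r[0][0])]),4))
    B[n].sort(key=lambda t:-t[0])
    # depth-based height of bed and offcuts
    for uv in [b[1] for b in B[n]]:
        u,w=map(int,np.round(uv)); p=np.linalg.inv(K)@[u,w,1]*d[w,u]; print('   depth point',np.round(T[:3,:3]@p+T[:3,3],4))
C={n:load(n+'.npz')[2:] for n in B}
for i in(0,1):
    print('tri w0w1',i,tri(B['w0'][i][1],C['w0'],B['w1'][i][1],C['w1']))
for i in range(3): print('tri top/scene',i,tri(B['top0'][i][1],C['top0'],B['scene0'][i][1],C['scene0']))
for nm,uv in dict(end_near=(231,239),end_far=(383,239),roller=(371,178),knob=(381,75),collar=(238,61)).items():
    z=.05 if 'end' in nm else {'roller':.08,'knob':.09,'collar':.06}[nm]
    print(nm,np.round(onplane([uv],*C['w0'],z),4))
for nm,uv in dict(bl_near=(242,100),bl_far=(405,100),collar=(252,166),knob=(382,180),roller=(373,265)).items():
    print('w1',nm,np.round(onplane([uv],*C['w1'],{'roller':.08,'knob':.09,'collar':.06}.get(nm,.05)),4))
E
```

```text
w0 [274.  200.1] z.068-> [ 0.4886 -0.1623  0.068 ] sides [0.0277 0.0389] ang -0.36 deptht 0.4562
w0 [295. 122.] z.068-> [ 0.5277 -0.0583  0.068 ] sides [0.0245 0.0392] ang -0.133 deptht 0.4284
w0 [281.8  38.1] z.068-> [0.5199 0.0438 0.068 ] sides [0.04   0.0276] ang 0.159 deptht 0.4003
   depth point [0.5201 0.0439 0.0677]
   depth point [ 0.5277 -0.0583  0.0665]
   depth point [ 0.4886 -0.1625  0.0662]
w1 [303.5 218.5] z.068-> [ 0.5282 -0.0556  0.068 ] sides [0.0388 0.0289] ang -0.102 deptht 0.4658
w1 [291.3 148.5] z.068-> [0.5197 0.0457 0.068 ] sides [0.0394 0.0255] ang 0.166 deptht 0.4387
   depth point [0.5192 0.0452 0.068 ]
   depth point [ 0.529  -0.0553  0.0669]
top0 [342.9 228.5] z.068-> [ 0.4894 -0.1619  0.068 ] sides [0.0382 0.0225] ang -0.347 deptht 1.2144
top0 [261.4 217.3] z.068-> [0.5211 0.046  0.068 ] sides [0.0214 0.0393] ang 0.215 deptht 1.2216
top0 [301.5 214. ] z.068-> [ 0.5281 -0.0569  0.068 ] sides [0.0379 0.0214] ang -0.108 deptht 1.2229
   depth point [0.5216 0.0469 0.0695]
   depth point [ 0.5278 -0.0556  0.0703]
   depth point [ 0.4907 -0.1626  0.066 ]
tri w0w1 0 (array([0.51998748, 0.04512604, 0.06164048]), [np.float64(7.055338863256497e-05), np.float64(7.055338863258049e-05)])
tri w0w1 1 (array([ 0.52832361, -0.05842142,  0.05923501]), [np.float64(0.00025591509520382226), np.float64(0.00025591509520407304)])Traceback (most recent call last):
  File "<stdin>", line 24, in <module>
IndexError: list index out of range
```

```bash
python3 -W ignore - <<'E'
from h import *
C={n:load(n+'.npz')[2:] for n in('w0','w1')}; D={n:load(n+'.npz')[1] for n in C}
def dp(n,uv):
    u,w=uv; K,T=C[n]; p=np.linalg.inv(K)@[u,w,1]*D[n][w,u]; return np.round(T[:3,:3]@p+T[:3,3],4)
for nm,uv in dict(end_near=(231,239),end_far=(383,239),roller=(371,178),knob=(381,72),collar=(238,60)).items():
    print('w0',nm,np.round(onplane([uv],*C['w0'],{'roller':.08,'knob':.09,'collar':.06}.get(nm,.05)),4)[0],dp('w0',uv))
for nm,uv in dict(bl_near=(242,100),bl_far=(405,100),collar=(252,166),knob=(382,180),roller=(373,265)).items():
    print('w1',nm,np.round(onplane([uv],*C['w1'],{'roller':.08,'knob':.09,'collar':.06}.get(nm,.05)),4)[0])
for uv in((300,80),(330,150),(250,225),(300,225)): print('bed depth',dp('w0',uv))
for uv in((270,115),(350,130),(330,240)): print('bed depth w1',dp('w1',uv))
yaw=-.1;o=None
E
```

```text
w0 end_near [ 0.4158 -0.2215  0.05  ] [ 0.4166 -0.2201  0.0539]
w0 end_far [ 0.6482 -0.2446  0.05  ] [ 0.6412 -0.235   0.0728]
w0 roller [ 0.6236 -0.1414  0.08  ] [ 0.6232 -0.1411  0.0817]
w0 knob [ 0.6356 -0.0099  0.09  ] [ 0.6357 -0.0098  0.0896]
w0 collar [0.4614 0.0257 0.06  ] [0.4603 0.0275 0.0491]
w1 bl_near [0.4594 0.1157 0.05  ]
w1 bl_far [0.6801 0.0932 0.05  ]
w1 collar [0.4627 0.0265 0.06  ]
w1 knob [ 0.6353 -0.0055  0.09  ]
w1 roller [ 0.6236 -0.1337  0.08  ]
bed depth [ 0.5398 -0.0051  0.0487]
bed depth [ 0.5749 -0.1019  0.0481]
bed depth [ 0.4476 -0.2021  0.0493]
bed depth [ 0.5232 -0.2099  0.0485]
bed depth w1 [0.4951 0.0924 0.0492]
bed depth w1 [0.6042 0.0611 0.0493]
bed depth w1 [ 0.5667 -0.1     0.0503]
```

The measurements agree across views. The bed yaw is about −0.10 and its centre is at about (0.549, −0.064). In the bed frame the offcuts are at (−50,−104), (−22,5) and (−40,106) mm, and the collar's edge is at x' ≈ −84. I'll push the first offcut now.

```bash
cat > push.py <<'E'
from plant import *
from h import *
YAW=-.0995; C0=np.array([.549,-.064])
def W(x,y,z):
    c,s=np.cos(YAW),np.sin(YAW); return [C0[0]+c*x-s*y,C0[1]+s*x+c*y,z]
END=-.170
def push(x,y,xe,zp=.0535,zs=.12,past=.001):
    movep(W(x,y+.048,zs),rpy(YAW))
    hit=move_l(W(x,y+.048,zp),feed=.1,max_force=8)
    print('down',hit,np.round(observe()['eef_pos'],4),observe()['time_s'])
    hit=move_l(W(xe,END+.03,zp),feed=.09,max_force=25); print('push',hit)
    hit=move_l(W(xe,END-past,zp),feed=.07,max_force=25); print('end',hit,np.round(observe()['eef_pos'],4),np.round(observe()['ft_force'],1))
    hold(.3)
    move_l(W(xe,END+.03,zp),feed=.12); move_l(W(xe,END+.03,zs),feed=.2)
def look(n,cams=('scene','top')):
    for c in cams:
        k=get_calibration(c); im,d=get_image(c); np.savez(f'{c}_{n}.npz',im=im,d=d,K=k['intrinsics'],T=k['world_from_camera'])
        cr=im[170:320,110:385] if c=='scene' else im[140:270,185:425] if c=='top' else im
        cv2.imwrite(f'pics/{c}_{n}.png',cv2.resize(cr[:,:,::-1],None,fx=2.5 if c!='wrist' else 1,fy=2.5 if c!='wrist' else 1,interpolation=cv2.INTER_CUBIC))
    print(observe()['time_s'])
E
python3 -W ignore - <<'E'
from push import *
gripper_to(.016)
push(-.050,-.1035,-.055)
look('A')
E
```

```text
down False [ 0.4943 -0.1144  0.0541] 6.65
push False
end False [ 0.4771 -0.229   0.0534] [ 0.1 -0.2  0.7]
9.625
```

View pics/scene_A.png

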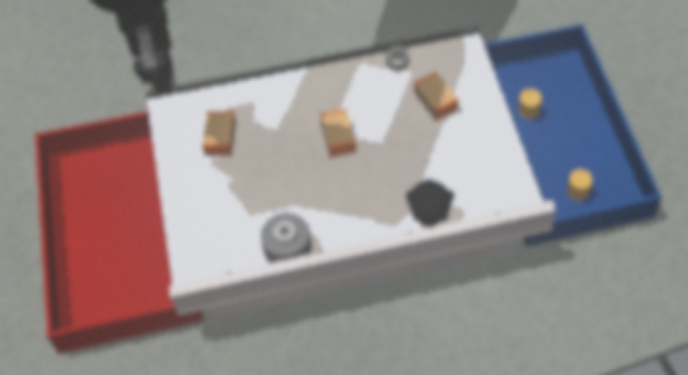

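The scene view shows offcut A still on the bed, at about (220,132) in the crop, so the fingers seem to have passed over it. I'll check the top view, the opening and the fingertip height.

View pics/top_A.png

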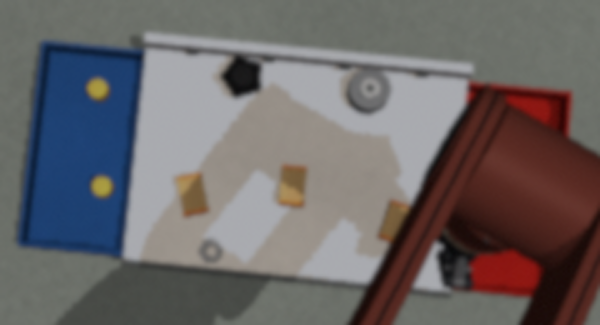

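```bash
python3 -W ignore - <<'E'
from push import *
s=observe(); print(s['opening'],s['eef_pos'],s['tcp_rot'],s['q'])
im,d,K,T=load('scene_A.npz')
for p in (list(s['eef_pos']),[.4887,-.162,.068]):
    c=T[:3,:3].T@(np.array(p)-T[:3,3]); u=K@c/c[2]; print(np.round(u[:2],1), 'crop',np.round((u[:2]-[110,170])*2.5))
look('B',('wrist',))
E
```

```text
0.016022625734938224 [ 0.47945455 -0.19765531  0.11872819] [-1.98271473  1.56871053  2.6297635 ] [-5.43124703e-01  4.49440701e-02  1.88276910e+00 -6.96011746e-05
  1.21596425e+00 -4.43189702e-01]
[177.3 209.5] crop [168.  99.]
[196.9 220.9] crop [217. 127.]
9.675
```

View pics/wrist_B.png

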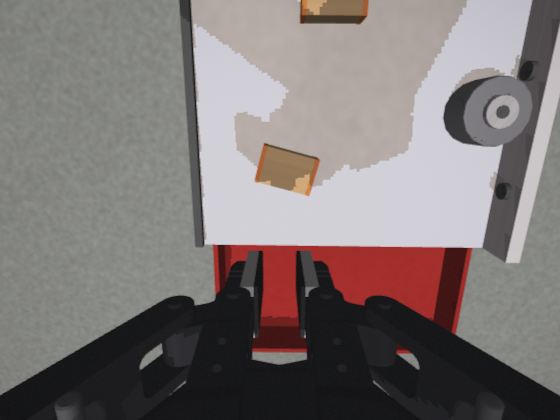

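The wrist view shows offcut A untouched at (288,170), with the fingertips at (252,255) and (305,255). I'll measure where the tips really are relative to the TCP from the depth picture.

```bash
python3 -W ignore - <<'E'
from push import *
s=observe(); im,d,K,T=load('wrist_B.npz')
c=T[:3,:3].T@(np.array(s['eef_pos'])-T[:3,3]); u=K@c/c[2]; print('tcp px',np.round(u[:2],1),'depth',c[2])
def dp(u,w): p=np.linalg.inv(K)@[u,w,1]*d[w,u]; return np.round(T[:3,:3]@p+T[:3,3]-s['eef_pos'],4)
for uv in((252,256),(258,254),(246,256),(305,256),(300,254),(311,258),(255,275),(258,300),(302,275),(256,325),(300,325),(236,268),(322,268),(235,285),(235,300)): print(uv,dp(*uv),round(float(d[uv[1],uv[0]]),3))
ko=Rn.from_euler('xyz',s['tcp_rot']).as_matrix(); print(np.round(ko,3))
E
python3 - <<'E'
import cv2
i=cv2.imread('pics/wrist_B.png')[235:420,190:370]; cv2.imwrite('pics/wz.png',cv2.resize(i,None,fx=3.2,fy=3.2))
E
```

```text
tcp px [278.6 243.1] depth 0.18368081445292672
(252, 256) [-0.0108  0.0106  0.0389] 0.144
(258, 254) [-0.0083  0.0104  0.0368] 0.146
(246, 256) [-0.0378 -0.0561 -0.1148] 0.311
(305, 256) [0.0128 0.0084 0.0393] 0.143
(300, 254) [0.0107 0.0082 0.0363] 0.146
(311, 258) [0.0153 0.0077 0.0405] 0.142
(255, 275) [-0.0082  0.0101  0.0567] 0.127
(258, 300) [-0.007   0.0047  0.0661] 0.119
(302, 275) [0.0103 0.0081 0.0563] 0.127
(256, 325) [-0.009  -0.0059  0.0663] 0.122
(300, 325) [ 0.0076 -0.0103  0.0624] 0.126
(236, 268) [-0.0181  0.0069  0.042 ] 0.142
(322, 268) [0.0198 0.0028 0.0412] 0.143
(235, 285) [-0.0166  0.0066  0.0568] 0.128
(235, 300) [-0.0132  0.0118  0.0766] 0.107
[[-0.002  0.995 -0.1  ]
 [ 0.001 -0.1   -0.995]
 [-1.    -0.002 -0.001]]
```

View pics/wz.png

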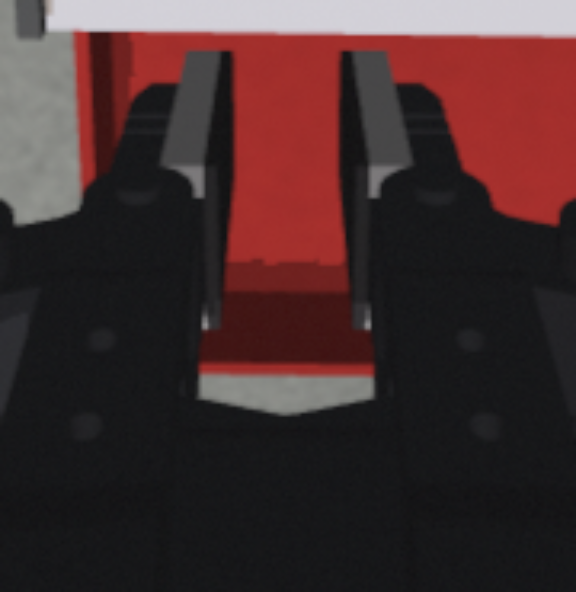

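The depth picture puts the fingertips about 35 mm above the reported TCP height, which explains the miss. I'll check the whole gripper's profile, then touch the bed gently at a clear spot to get the true tip height.

```bash
python3 -W ignore - <<'E'
from push import *
s=observe(); im,d,K,T=load('wrist_B.npz')
v,u=np.mgrid[240:420,0:560]; z=d[240:420]
P=np.stack([u,v,np.ones_like(u)],-1)@np.linalg.inv(K).T*z[...,None]@T[:3,:3].T+T[:3,3]-s['eef_pos']
ok=(z>0)&(P[...,2]>.0)
P=P[ok]; ux=np.array([np.cos(YAW),np.sin(YAW),0]); lx=P@ux; ly=P@np.array([-np.sin(YAW),np.cos(YAW),0])
for a in range(-80,80,10):
    m=(lx>=a/1e3)&(lx<(a+10)/1e3)
    if m.any(): print(a,'lowest',round(np.percentile(P[m,2],1),4),'y range',np.round(np.percentile(ly[m],[2,98]),3),m.sum())
# bed touch behind A
move_l(W(-.052,-.05,.12),feed=.2)
move_l(W(-.052,-.05,.06),feed=.2)
print(np.round(observe()['ft_force'],2))
hit=move_l(W(-.052,-.05,.008),feed=.03,max_force=4)
o=observe(); print(hit,o['eef_pos'],o['ft_force'],o['time_s'])
E
```

```text
-70 lowest 0.1108 y range [0.009 0.011] 44
-60 lowest 0.0985 y range [0.009 0.012] 2394
-50 lowest 0.0825 y range [-0.009  0.011] 6000
-40 lowest 0.0761 y range [-0.013  0.011] 4832
-30 lowest 0.0468 y range [-0.009  0.011] 1857
-20 lowest 0.0371 y range [0.005 0.018] 5915
-10 lowest 0.0347 y range [-0.01   0.018] 4483
0 lowest 0.0338 y range [-0.009  0.018] 3767
10 lowest 0.0371 y range [-0.003  0.018] 6467
20 lowest 0.0421 y range [-0.005  0.016] 1986
30 lowest 0.075 y range [-0.013  0.012] 4237
40 lowest 0.0812 y range [-0.01   0.011] 6411
50 lowest 0.0971 y range [0.008 0.012] 2794
60 lowest 0.1102 y range [0.009 0.011] 125
[ 0.59 -0.48  0.62]
True [ 0.49211458 -0.10851086  0.02109651] [-1.32687802  0.42370106  6.58412371] 11.925
```

The bed contact came at TCP z = 0.021, so the tips sit about 29 mm above the reported TCP, which agrees with the depth picture. I'll correct for that and push A.

```bash
python3 -W ignore - <<'E'
from push import *
move_l(W(-.052,-.05,.026),feed=.05); print(np.round(observe()['ft_force'],2))
print(move_l(W(-.055,END+.03,.026),feed=.09,max_force=25),np.round(observe()['ft_force'],2))
print(move_l(W(-.055,END-.003,.026),feed=.07,max_force=25),np.round(observe()['ft_force'],2))
hold(.3)
move_l(W(-.055,END+.04,.026),feed=.12);move_l(W(-.055,END+.04,.1),feed=.2)
movep(W(-.022,.053,.1),rpy(YAW))
look('C',('scene','wrist'))
E
```

```text
[0.18 0.36 0.81]
False [0.08 1.16 0.26]
False [ 0.34 -0.47  0.33]
16.1583
```

View pics/scene_C.png

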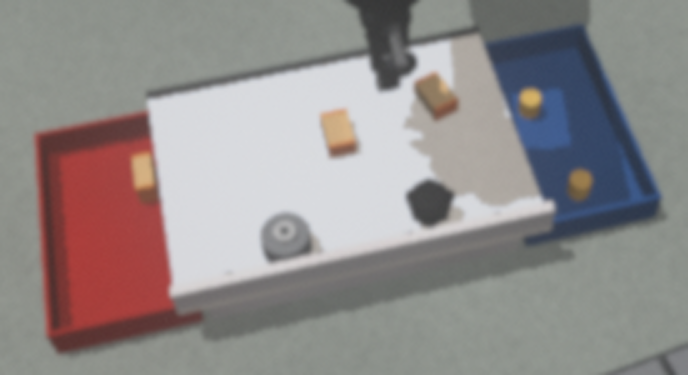

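View pics/wrist_C.png

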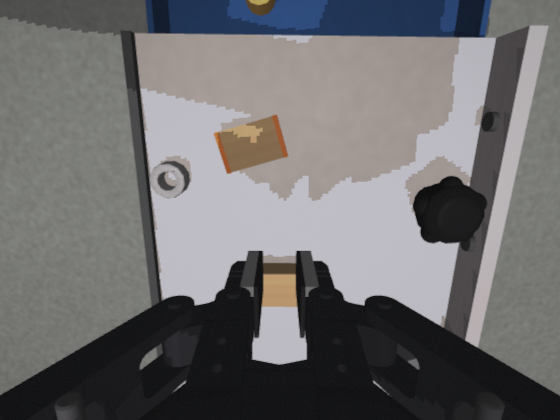

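The scene view shows offcut A down in the red pan at crop (143,175). B at (338,132) and C at (436,95) haven't moved, and the bystanders are in place. I'll push B next, steering slightly towards +x so it lands away from A.

```bash
cat >> push.py <<'E'
def push2(x,y,xe,zp=.026):
    movep(W(x,y+.045,.1),rpy(YAW))
    print('down',move_l(W(x,y+.045,zp),feed=.1,max_force=6))
    for a,xx,f in((END+.03,xe,.09),(END-.003,xe,.07)):
        print(move_l(W(xx,a,zp),feed=f,max_force=25),np.round(observe()['ft_force'],2))
    hold(.3)
    move_l(W(xe,END+.04,zp),feed=.12);move_l(W(xe,END+.04,.1),feed=.2)
E
python3 -W ignore - <<'E'
from push import *
push2(-.022,.006,.012)
movep(W(-.042,.153,.1),rpy(YAW))
look('D',('scene','top'))
E
```

```text
down False
False [-1.48 -0.66  0.48]
False [-0.42  0.4   0.46]
22.7667
```

View pics/scene_D.png

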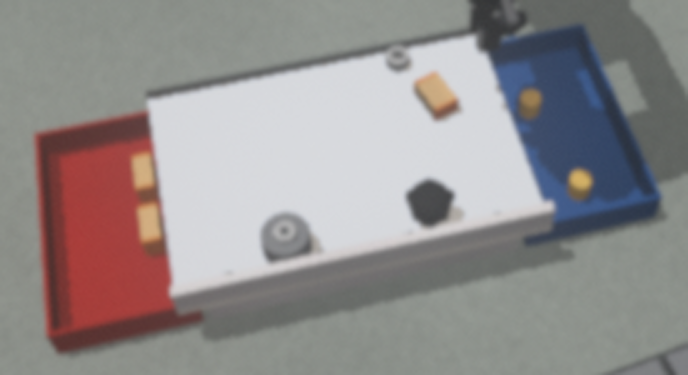

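View pics/top_D.png

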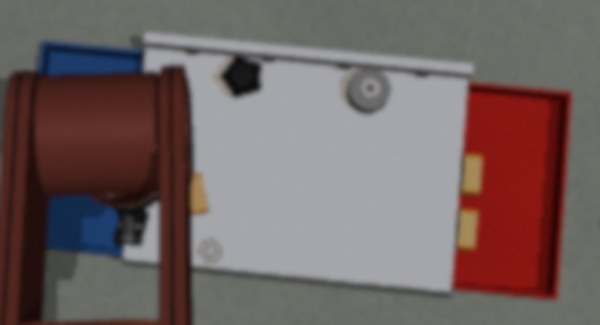

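A and B now lie on the red pan floor, at x' ≈ −50 and +13 mm. To land C beside them rather than on top, I'll turn the jaws 0.3 rad, which is roughly C's own angle. I'll then push along the face normal, which ends at x' ≈ +45 mm and passes the roller with more than 20 mm clearance.

```bash
python3 -W ignore - <<'E'
from push import *
r=.3; n=np.array([np.sin(r),-np.cos(r)]); c=np.array([-.041,.1055]); z=.026
def P(y): 
    t=(y-c[1])/n[1]; return c+n*t
a=c-n*.046
movep(W(*a,.1),rpy(YAW+r))
print(move_l(W(*a,z),feed=.1,max_force=6))
for y,f in((0,.09),(END+.035,.09),(END-.010,.08)):
    print(move_l(W(*P(y),z),feed=f,max_force=25),P(y),np.round(observe()['ft_force'],2))
hold(.3)
move_l(W(*P(END+.04),z),feed=.12);move_l(W(*P(END+.04),.1),feed=.2)
movep(W(-.04,.12,.2),rpy(YAW))
look('E',('scene','top'))
E
```

```text
False
False [-0.00836503  0.        ] [ 0.31 -0.12 -0.03]
False [ 0.03339537 -0.135     ] [-0.47 -0.12 -0.33]
False [ 0.0473155 -0.18     ] [0.04 0.35 0.24]
30.975
```

View pics/scene_E.png

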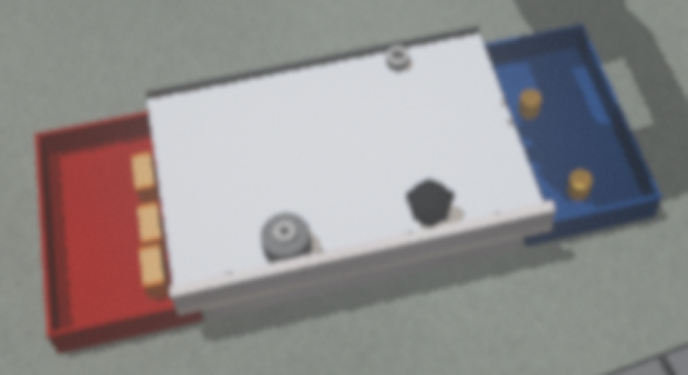

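View pics/top_E.png

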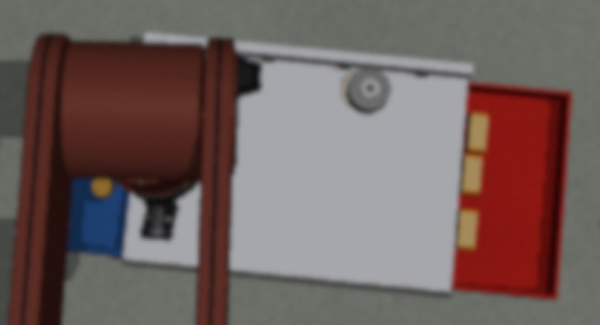

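Both views show all three offcuts in the red pan in a row beside the bed end: top crop (478,132), (472,174) and (467,229). I'll check their heights and pan coordinates from depth, and check the bystanders against the first picture.

```bash
python3 -W ignore - <<'E'
from push import *
R=lambda p:np.array([[np.cos(YAW),np.sin(YAW)],[-np.sin(YAW),np.cos(YAW)]])@(np.array(p)[:2]-W(0,-.218,0)[:2])
for n in('top_E','scene_E'):
    im,d,K,T=load(n+'.npz'); h,s,v=cv2.split(cv2.cvtColor(im,cv2.COLOR_RGB2HSV))
    m=(h>8)&(h<28)&(s>60)&(v>110); roi=np.zeros(m.shape,bool)
    if n[0]=='t': roi[175:255,366:400]=1
    else: roi[225:300,155:182]=1
    for b in blobs(m&roi,20,800):
        u,w=int(round(b[0])),int(round(b[1])); p=T[:3,:3]@(np.linalg.inv(K)@[u,w,1]*d[w,u])+T[:3,3]
        print(n,np.round(b[:3],1),'world',np.round(p,4),'pan',np.round(R(p),4))
a,_,K,T=load('scene0.npz');b=load('scene_E.npz')[0]
for nm,(u,w) in dict(roller=(224,263),knob=(282,250),collar=(269,194),sp1=(322,210),sp2=(342,242),oil=(77,252),wrench=(420,184)).items():
    k=24 if nm in('wrench','oil') else 11
    t=cv2.cvtColor(a,cv2.COLOR_RGB2GRAY)[w-k:w+k,u-k:u+k]; g=cv2.cvtColor(b,cv2.COLOR_RGB2GRAY)[w-k-8:w+k+8,u-k-8:u+k+8]
    r=cv2.matchTemplate(g,t,cv2.TM_CCOEFF_NORMED); _,q,_,l=cv2.minMaxLoc(r); print(nm,'shift px',l[0]-8,l[1]-8,round(q,2))
E
```

```text
top_E [371.3 231.2 107.5] world [ 0.4845 -0.2404  0.0309] pan [-0.0467  0.0361]
top_E [374.6 201.2 214.5] world [ 0.5668 -0.2581  0.0088] pan [0.037  0.0266]
scene_E [169.4 260.1 399.5] world [ 0.5454 -0.2495  0.0297] pan [0.0148 0.0331]
roller shift px 0 0 1.0
knob shift px 0 0 1.0
collar shift px 0 0 0.98
sp1 shift px 0 0 0.93
sp2 shift px 0 1 0.9
oil shift px 0 0 1.0
wrench shift px 0 0 1.0
```

```bash
python3 -c "
from plant import *
job_done(); print(observe()['time_s'])"
```

```text
the job is handed in; nothing more can be done
the job is handed in; nothing more can be done
```

All three offcuts are in the red scrap pan, and I handed the job in at about 31 s of the 67 s allowed. I pushed them off the bed end one at a time with nearly shut fingers. The third went at an angle so that it landed beside the other two.

**What went wrong:** my first push passed over the first offcut without touching it. The wrist depth picture showed the fingertips about 35 mm above the reported TCP, and a light touch on the bed gave about 29 mm. I used the touch value for all three pushes, and each push then worked.

**Last checks:**
- **Offcuts:** both camera views show them in a row on the pan floor, well inside the walls. Measured surface heights are about 30 mm, below the 47 mm limit.
- **Weaker readings:** neighbouring offcuts merged into one blob in the masks (two in the top view, all three in the scene view). One merged reading, 9 mm, fell between two pieces. So only the first offcut has its own coordinates; the other two I judged by eye.
- **Bystanders:** comparing the first and last scene pictures gave 0 px of shift for all of them except one spacer. That one showed 1 px (2–3 mm) under a changed shadow, and nothing came near it.
- **Contact:** push forces stayed at 1–2 N and the gripper was clear at the end. The bed touch reached about 7 N.

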